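Slide the cover plate home and tighten its wing nut between the fittings

ROBOT

A 7-joint arm with a two-finger parallel gripper is mounted at the origin on a cart in front of the work surface, level with it; the furniture and walls round the work are solid. World frame = base frame: x ahead of the robot, y to its left, z up, the work surface at z = 0. Lengths are in m, angles in rad, forces in N, time in s.
With the tool pointing down it reaches from about 0.425 to 1.025 m from the base axis. Payload 9.4 kg.
Tool frame: the origin (TCP) lies on the centre line of the jaws, within the pads' length; the fingertips stand ctrl.tips_ahead ahead of it and the grasp point (between the pads) is the TCP (ctrl.tips_ahead is the distance from the TCP to the fingertips, in m); z points along the fingers, y is the line along which they close (so a half turn about z gives the same grasp; the last joint's range is limited). The gripper opens to 85 mm and grips with 20 to 120 N. Pads are 22 mm wide; open, the fingers measure 114 mm over their backs; the gripper's body (76 mm by 85 mm) begins 54 mm behind the grasp point. The pads swing forward as they close: fully open they stand 13 mm farther back than shut.
Start: joints at [-1.21, 0.599, -0.003, 1.599, 0.002, 0.943, -0.08], TCP at [0.307, 0.657, 0.228] pointing down, gripper open.
Joint ranges: [-2.57, 2.57], [-0.35, 1.97], [-1.29, 1.29], [0.11, 2.56], [-1.05, 4.19], [0.11, 1.86], [-2.63, 2.63]. Speed limits (rad/s): [2.22, 2.22, 3.01, 3.01, 3.14, 3.14, 3.14].

INTERFACE

Orientations are given as a unit quaternion [x, y, z, w].
In Python, from bench import ctrl gives the robot as it stands. The module is installed in compiled form; this text tells all that it offers.
- The arm moves only by the shell command python3 -m jog 'ROWS' [OPENING] [FORCE]. ROWS is JSON, a list of rows, each a list of 2 entries, a list of its own where there are three numbers: the shift along the tool's x, y, z in m, then the turn about the tool's z in degrees. A call has 1 to 8 rows; each row is the pose to reach, as a shift and turn from the pose commanded when the call began, along the tool's axes at that moment; what a row does not reach only later rows make up. A row lasts 1/12 s, in which the tool goes at most 41.7 mm and 7.16 degrees, less where a joint would pass 70% of its speed; a pose out of reach is approached as far as the arm can. A call with a gripper value outside its range is refused whole. OPENING is the opening, from -1 (shut) to 1 (fully open), set as the call begins (- or left out, the last holds). The fingers move at their own pace and stop on an object; FORCE is the grip in N (left out, the last holds). Time passes only in rows, so rows that repeat a pose let the fingers close. It gives the time, the measured TCP pose, the force, the opening and the grip force at its end, in the units of the state.
- ctrl.observe(): the state, without advancing time (a new reading comes with each control period).
- ctrl.grab_frame(name): name is "scene" or "top" or "wrist"; returns a dict with "pixels" (384x512x3 uint8, blue, green, red), "fx", "fy", "cx", "cy" (pixels), "R" (3x3) and "t" (3): a world point X has camera coordinates R X + t. Camera axes: x right, y down, z forward; pixel columns grow to the right and rows downward; lengths in m; the calibration is good to about 2 mm. A picture is of the moment at which its call begins. There is no depth.
- ctrl.job_done(): hands the job in; it is judged then, once.
The state is a dict: "time_s": time; "joints": joint angles; "qd": joint speeds; "joint_torque": joint torques, N m; "eef_pos": TCP position; "orientation": TCP orientation; "contact_force": force on the tool from outside, world axes, zero at the start; "wrist_torque": the same for the moment, N m; "finger_gap": opening from 0.0 (shut) to 1.0 (fully open); "gripper_force": force on a finger pad.
Only numpy, scipy, OpenCV 4.12 (cv2) and the standard library are available. Lean on these libraries where they do the work, as an engineer would, in place of code of your own. Each camera call takes 0.05 s, during which the arm holds its last target. There are 200 camera calls.

TASK

Slide the slotted cover plate on the grey filter housing fully home under the wing nut, against the stop bar. Then turn the wing nut clockwise, in short arcs, until it is hand-tight on the plate: it should resist a push of about 12 N at the end of a wing, and not be overtightened. Go gently beside the oil cup and the copper pipe stub, and leave the plate home.

Things in the scene. Friction and masses are not known exactly. Their poses are not given: they have to be found in the camera images.
- housing: Grey filter housing 262x150 mm on a dark foot, fixed to the bench, flat top 35 mm up. Origin: on the bench under the upright 10 mm stud (top 82 mm up); x points to the back along the plate's slide, z up. Two rails guide the plate along x with 1 mm play a side; a stop bar for its back edge has its face at x = +25 mm. A canister 68 mm wide, 72 mm tall stands on the top at x = +95 mm.
- cover_plate: Loose steel plate 95x64x6 mm, about 0.3 kg, on the housing top between the rails; 16 mm slot open to the back, upright tab at the front (50 wide, 5 thick, top 26 mm above the underside). Origin at the underside, x to the back: plate from x = -70 (outer tab face) to +25 mm. Fully home, its origin is on the stud axis; it starts 34 to 53 mm short.
- wing_nut: Nut on the stud, four upright wings along its +-x and +-y: 7 mm thick, out to 28.5 mm from the axis, 11 to 32 mm above the origin (on the axis, under its 28 mm flange); hub 17 mm wide. Clockwise from above tightens, lowering it 2.5 mm a turn. Starts 0.7 to 1.2 mm above the plate; turns easily (under 3 N) till it seats, then a push at a wing's end climbs to 12 N (tight) in about 0.3 rad.
- oil_cup: Amber glass oil cup with brass ends, 17 mm thick, 48 mm tall, fixed on the housing top at x = +13, y = +46 mm of its frame; origin at the centre of its foot. With the pipe stub it leaves room for nearly closed fingers at the nut only while the wing between them points within about 55 degrees of the housing's -x.
- pipe_stub: Copper pipe stub with brass cap, 17 mm thick, 48 mm tall, fixed on the housing top at x = +13, y = -46 mm of its frame; origin at the centre of its foot. Closed fingers behind a wing can push it from about 45 degrees short of the housing's -x (on this side) to 60 degrees past it (on the oil cup's side).
Things that resemble listed ones, but are neither listed nor needed, are in the scene too. Several things have the shape of the cover_plate; the one meant has the colours described above.

How it is judged:
By the outcome, as a careful person would: the job done as asked, in the order asked, and still so for the second after the job is handed in, with the robot touching nothing.
It also fails if it takes over 72 s, if anything falls off the work surface, if the arm or the gripper's body presses on something with over 40 N, if the wrist force passes 120 N, or if a joint passes its speed limit or range.

## Working session

There is one attempt and no reset: what is moved stays moved. The work goes in short steps, Python scripts to look and compute and a shell command to move; the robot and the scene stay as the last step left them, time stands still between calls to the robot, and variables do not carry over. Pictures are saved under pics/ and viewed, at most 10 in all, crops included, and the job is handed in when it is done.

```bash
mkdir -p pics; python3 - <<'E'
from bench import ctrl
import cv2,numpy as np
o=ctrl.observe();print({k:np.round(v,3).tolist() for k,v in o.items()},ctrl.tips_ahead)
ims=[]
for n in("scene","top"):
    f=ctrl.grab_frame(n);cv2.imwrite(f"pics/{n}0.png",f["pixels"]);np.savez(f"{n}0.npz",**f)
    print(n,f["fx"],f["fy"],f["cx"],f["cy"],np.round(f["R"],3).tolist(),np.round(f["t"],3).tolist())
E
```

```text
{'time_s': 0.0, 'joints': [-1.21, 0.6, -0.003, 1.6, 0.002, 0.943, -0.08], 'qd': [-0.001, 0.0, -0.001, -0.001, 0.001, 0.0, 0.001], 'joint_torque': [-0.001, -77.642, 1.565, -25.802, 0.013, 0.009, 0.0], 'eef_pos': [0.307, 0.656, 0.227], 'orientation': [0.217, 0.976, -0.001, -0.0], 'contact_force': [0.13, -0.043, 0.362], 'wrist_torque': [-0.005, 0.009, -0.008], 'gripper_force': 0.0, 'finger_gap': 1.002} 0.019
scene 459.9994986541413 459.9994986541413 259.69634614746053 190.58276844590802 [[0.587, -0.809, 0.022], [-0.494, -0.38, -0.782], [0.641, 0.448, -0.623]] [-0.314, 0.316, 0.621]
top 431.0536258331518 431.0536258331518 257.29317659815507 187.85707594999886 [[-0.026, -1.0, -0.016], [-0.99, 0.028, -0.136], [0.136, 0.012, -0.991]] [0.028, 0.521, 0.845]
```

View pics/scene0.png

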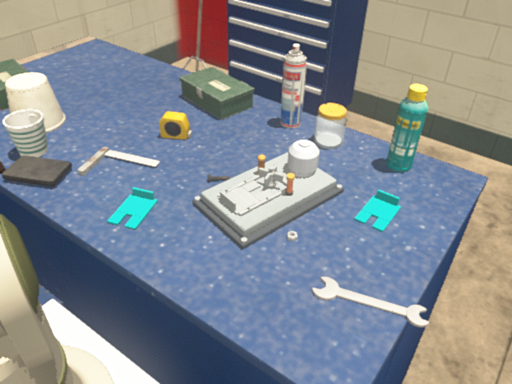

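View pics/top0.png

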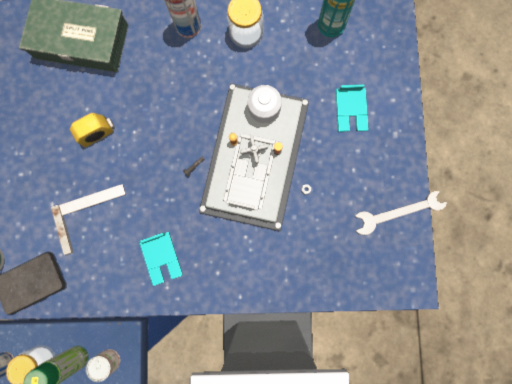

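The scene view shows the grey housing at about (270,195). In the top view the nut is at (254,150), the canister at (264,102), the orange-topped cup and stub at (233,138) and (278,147), and the steel plate at (245,188). 

Candidates for the plate are the steel one on the housing at (245,188) and the cyan look-alikes at (160,258) and (352,108). I choose the steel one between the rails. I'll check it in one crop.

```bash
python3 - <<'E'
import cv2,numpy as np
a=cv2.imread("pics/top0.png")[80:230,195:315];b=cv2.imread("pics/scene0.png")[135:245,190:345]
a=cv2.resize(a,None,fx=4,fy=4,interpolation=cv2.INTER_CUBIC)
b=cv2.resize(b,(310,220),interpolation=cv2.INTER_CUBIC)
c=np.zeros((600,790,3),np.uint8);c[:,:480]=a;c[:220,480:]=b
cv2.imwrite("pics/crop1.png",c)
E
```

```text
(no output)
```

View pics/crop1.png

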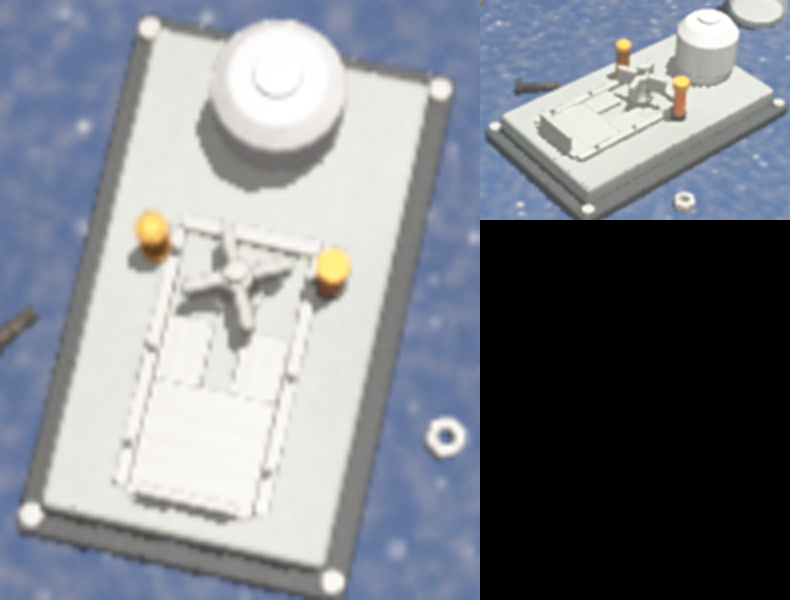

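The crop confirms the steel plate with its tab at the front (190,500) and slot toward the back, the nut hub at (237,272), the cup cap at (152,228) and the stub cap at (333,266). Next I'll triangulate these.

```bash
cat > h.py <<'E'
import numpy as np
def ray(f,p):
    R=f["R"];c=-R.T@f["t"];d=R.T@np.array([(p[0]-f["cx"])/f["fx"],(p[1]-f["cy"])/f["fy"],1]);return c,d/np.linalg.norm(d)
def plane(f,p,z):
    c,d=ray(f,p);return c+d*(z-c[2])/d[2]
def tri(rs):
    A=sum(np.eye(3)-np.outer(d,d) for c,d in rs);b=sum((np.eye(3)-np.outer(d,d))@c for c,d in rs)
    X=np.linalg.solve(A,b);return X,max(np.linalg.norm((np.eye(3)-np.outer(d,d))@(X-c)) for c,d in rs)
def proj(f,X):
    q=f["R"]@np.array(X)+f["t"];return np.array([f["fx"]*q[0]/q[2]+f["cx"],f["fy"]*q[1]/q[2]+f["cy"]])
E
python3 - <<'E'
from h import *
import cv2
t=dict(np.load("top0.npz"));s=dict(np.load("scene0.npz"))
def caps(f,box):
    x0,y0,x1,y1=box;h=cv2.cvtColor(f["pixels"][y0:y1,x0:x1],cv2.COLOR_BGR2HSV)
    m=cv2.inRange(h,(8,130,120),(32,255,255));n,l,st,c=cv2.connectedComponentsWithStats(m)
    return [(np.round(c[i]+[x0,y0],1),st[i].tolist()) for i in range(1,n) if st[i][4]>8]
print(caps(t,(195,80,315,230)));print(caps(s,(190,135,345,245)))
P={"cup":((233,137),(261.5,158.5)),"stub":((278.2,146.5),(290.5,177)),"nuttop":((254.2,148),(270,179))}
for k,(a,b) in P.items():
    X,e=tri([ray(t,a),ray(s,b)]);print(k,X.round(4),round(e,4), plane(t,a,.083).round(4))
B=[plane(t,p,.012) for p in((232,86.7),(305,102),(202.7,208.7),(278.2,225.5))]
B=np.array(B);print(B.round(4));
d=(B[0]-B[2]+B[1]-B[3]);print("yaw",np.degrees(np.arctan2(d[1],d[0])),np.linalg.norm(d)/2,np.linalg.norm(B[0]-B[1]))
for p in((130,490),(255,512),(190,500)): print(plane(t,(p[0]/4+195,p[1]/4+80),.061).round(4))
for n,p in {"nuthub":(237,272)}.items(): print(n,plane(t,(p[0]/4+195,p[1]/4+80),.08).round(4))
W=[(230,225),(290,266),(247,325),(187,290)]
W=np.array([plane(t,(p[0]/4+195,p[1]/4+80),.075) for p in W]);W=W-W.mean(0);print("wings",np.degrees(np.arctan2(W[:,1],W[:,0])).round(1),np.linalg.norm(W,axis=1).round(4))
E
```

```text
[(array([233. , 138.9]), [35, 54, 7, 11, 42]), (array([277.1, 149.9]), [80, 68, 6, 4, 14])]
[(array([261.1, 157.7]), [68, 20, 7, 6, 29]), (array([289.9, 180.8]), [97, 38, 8, 19, 70])]
cup [0.6196 0.0588 0.0734] 0.0001 [0.617  0.0583 0.083 ]
stub [ 0.5968 -0.0304  0.0776] 0.0004 [ 0.5953 -0.0299  0.083 ]
nuttop [0.6006 0.0193 0.0476] 0.002 [0.5937 0.0171 0.083 ]
[[ 0.7476  0.0632  0.012 ]
 [ 0.7083 -0.0935  0.012 ]
 [ 0.4838  0.1291  0.012 ]
 [ 0.4446 -0.0273  0.012 ]]
yaw -14.065770510153706 0.27190177077698735 0.16158449663756552
[0.4902 0.073  0.061 ]
[0.4777 0.0115 0.061 ]
[0.4845 0.0435 0.061 ]
nuthub [0.5944 0.0171 0.08  ]
wings [   7.8  -80.  -171.7  103.4] [0.0264 0.026  0.0248 0.0263]
```

```bash
cat > go.py <<'E'
# usage: go.py hx hy z yawrel : shift/turn in tool axes to reach housing-frame pose (tool x = housing +y rotated ccw by yawrel deg)
import sys,numpy as np
from bench import ctrl
from scipy.spatial.transform import Rotation as Ro
O=np.array([.594,.0172]);Y=np.radians(-14.1);H=np.array([[np.cos(Y),-np.sin(Y)],[np.sin(Y),np.cos(Y)]])
o=ctrl.observe();R=Ro.from_quat(o["orientation"]).as_matrix();p=o["eef_pos"]
F=np.array(o["contact_force"]);h=H.T@(np.array(p[:2])-O);a=np.degrees(np.arctan2(R[1,0],R[0,0]))
print("t",round(o["time_s"],2),"hous",h.round(4),"z",round(p[2],4),"yawrel",round(a-75.9,1),"Fh",(H.T@F[:2]).round(1),F[2].round(1),"tq",np.round(o["wrist_torque"],2),"gap",round(o["finger_gap"],2),"j7",round(o["joints"][6],2))
if len(sys.argv)>4:
    x,y,z,w=map(float,sys.argv[1:5]);g=np.append(O+H@[x,y],z)
    print("shift",(R.T@(g-p)).round(4),"turn",round(a-75.9-w,1))
E
python3 -m jog '[[[-0.025,-0.031,0],6],[[-0.05,-0.062,0],12],[[-0.075,-0.094,0],18],[[-0.1,-0.125,0],24],[[-0.125,-0.156,0],30],[[-0.15,-0.188,0],36],[[-0.175,-0.219,0],42],[[-0.2,-0.25,0],48]]' -1 30
python3 go.py -0.15 0 0.16 0
```

```text
time_s: 0.77
eef_pos: [0.3825, 0.3434, 0.2281]
orientation: [0.597, 0.802, -0.0, -0.0]
contact_force: [1.0, -0.0, 0.1]
finger_gap: -0.003
gripper_force: 0.0
t 0.77 hous [-0.2846  0.2648] z 0.2281 yawrel 30.7 Fh [1.  0.2] 0.1 tq [ 0.01 -0.05 -0.01] gap -0.0 j7 -0.41
shift [-0.2964 -0.0196  0.0681] turn 30.7
```

```bash
python3 -m jog '[[[-0.037,-0.002,0.006],4],[[-0.074,-0.005,0.012],8],[[-0.111,-0.007,0.018],12],[[-0.148,-0.01,0.024],16],[[-0.185,-0.012,0.03],20],[[-0.222,-0.014,0.036],24],[[-0.26,-0.017,0.042],28],[[-0.294,-0.018,0.048],31]]' 
python3 -m jog '[[[0,0,0],0],[[0,0,0],0]]'
python3 go.py -0.15 0 0.1 0; python3 - <<'E'
from bench import ctrl
import cv2,numpy as np
f=ctrl.grab_frame("wrist");np.savez("w1.npz",**f);cv2.imwrite("pics/w1.png",f["pixels"]);print(-f["R"].T@f["t"],f["R"][2])
E
```

```text
time_s: 1.43
eef_pos: [0.4506, 0.0567, 0.1799]
orientation: [0.79, 0.613, -0.0, 0.0]
contact_force: [0.0, -0.7, -0.4]
finger_gap: -0.001
gripper_force: 0.0
time_s: 1.6
eef_pos: [0.4509, 0.0569, 0.1799]
orientation: [0.79, 0.613, -0.0, 0.0]
contact_force: [-0.5, -0.3, -0.2]
finger_gap: -0.002
gripper_force: 0.0
t 1.6 hous [-0.1484  0.0037] z 0.1799 yawrel -0.2 Fh [-0.4 -0.4] -0.2 tq [ 0.03 -0.01  0.03] gap -0.0 j7 -0.21
shift [-0.0036 -0.0015  0.0799] turn -0.2
[0.47088059 0.1349145  0.32508497] [-0.0761922  -0.30078856 -0.95064241]
```

View pics/w1.png

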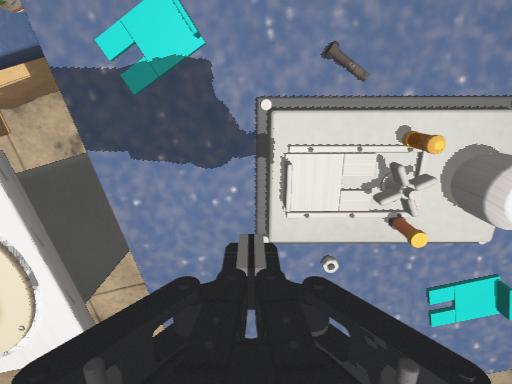

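The wrist view shows the tab's outer edge at about (287,183), the nut hub at (403,186), the caps at (438,144) and (419,240), and the closed fingertips at (252,240). I'll cross-check these against the top view.

```bash
python3 - <<'E'
from h import *
t=dict(np.load("top0.npz"));w=dict(np.load("w1.npz"));s=dict(np.load("scene0.npz"))
O=np.array([.594,.0172]);Y=np.radians(-14.1);H=np.array([[np.cos(Y),-np.sin(Y)],[np.sin(Y),np.cos(Y)]])
C=lambda x,y:(x/4+195,y/4+80)
for k,a,b,z in(("cup",C(152,226),(439,144),.083),("stub",C(333,264),(420,240),.083),("hub",C(237,270),(403,184),.08),("tabL",C(130,488),(287,153),.061),("tabR",C(255,514),(287,213),.061),("tabmid",C(192,501),(287,183),.061)):
    X,e=tri([ray(t,a),ray(w,b)]);q=plane(w,b,z)
    print(k,"tri",X.round(4),"h",(H.T@(X[:2]-O)).round(4),round(e,4),"w-plane h",(H.T@(q[:2]-O)).round(4))
W=[(430,182),(412,207),(380,200),(395,168)]
W=np.array([plane(w,p,.074) for p in W]);W=(W-plane(w,(403,185),.074))[:,:2]@H;print("wings housing",np.degrees(np.arctan2(W[:,1],W[:,0])).round(1),np.linalg.norm(W,axis=1).round(4))
import cv2;cv2.imwrite("pics/w1c.png",cv2.resize(w["pixels"][130:255,275:455],None,fx=4,fy=4,interpolation=cv2.INTER_CUBIC))
E
```

```text
cup tri [0.6201 0.0599 0.0816] h [0.0149 0.0477] 0.0022 w-plane h [0.0154 0.0497]
stub tri [ 0.5979 -0.0294  0.0824] h [ 0.0152 -0.0442] 0.0016 w-plane h [ 0.0161 -0.0431]
hub tri [0.6035 0.018  0.0487] h [0.009  0.0031] 0.0009 w-plane h [-0.0081  0.0128]
tabL tri [0.4955 0.0757 0.0279] h [-0.1098  0.0327] 0.0007 w-plane h [-0.1134  0.0386]
tabR tri [0.4801 0.0117 0.037 ] h [-0.1091 -0.0331] 0.0013 w-plane h [-0.1112 -0.0232]
tabmid tri [0.488  0.0438 0.0307] h [-0.1093 -0.    ] 0.0011 w-plane h [-0.1123  0.0087]
wings housing [   6.5  -60.8 -142.7  121.7] [0.0251 0.0255 0.0246 0.0193]
```

View pics/w1c.png

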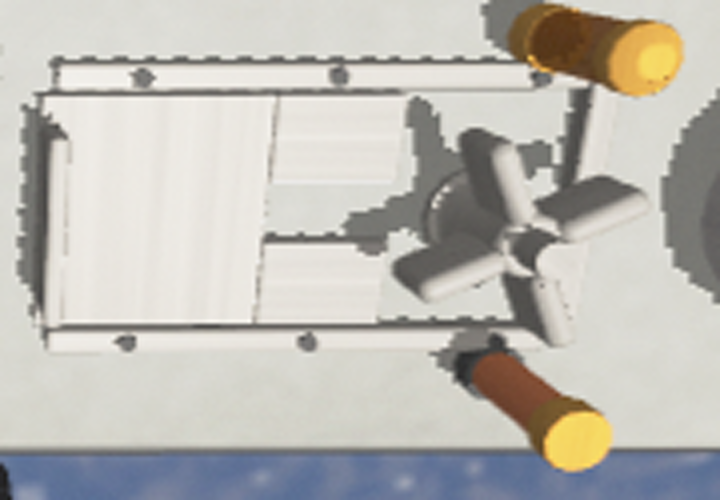

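The crop shows the stud top at (530,248), the tab's top edge at x≈58 spanning y 135–325, and the wing tips at (640,198), (560,340), (405,285) and (478,140).

```bash
python3 - <<'E'
from h import *
t=dict(np.load("top0.npz"));w=dict(np.load("w1.npz"))
O=np.array([.594,.0172]);Y=np.radians(-14.1);H=np.array([[np.cos(Y),-np.sin(Y)],[np.sin(Y),np.cos(Y)]])
C=lambda x,y:(x/4+195,y/4+80);D=lambda x,y:(x/4+275,y/4+130)
hf=lambda X:(H.T@(X[:2]-O)).round(4)
for k,a,b,z in(("stud",C(237,270),D(530,250),.082),("tabmid",C(190,501),D(55,232),.061)):
    X,e=tri([ray(t,a),ray(w,b)]);print(k,"tri",X.round(4),hf(X),round(e,4),"wplane",hf(plane(w,b,z)),"tplane",hf(plane(t,a,z)))
W=np.array([hf(plane(w,D(*p),.074)) for p in((640,198),(560,340),(405,285),(478,140))]);print(W);c=W.mean(0);W=W-c
print(c,np.degrees(np.arctan2(W[:,1],W[:,0])).round(1),np.linalg.norm(W,axis=1).round(4))
E
python3 go.py -0.15 0.002 0.064 0
```

```text
stud tri [0.5979 0.0173 0.0692] [0.0038 0.001 ] 0.0 wplane [-0.0038  0.0052] tplane [0.0009 0.0001]
tabmid tri [0.4868 0.0439 0.0493] [-0.1104 -0.0002] 0.0017 wplane [-0.1104  0.0036] tplane [-0.1131 -0.0013]
[[ 0.0246  0.0153]
 [ 0.0123 -0.0206]
 [-0.0276 -0.0061]
 [-0.0156  0.0293]]
[-0.001575  0.004475] [  22.5  -61.  -157.9  119.5] [0.0283 0.0287 0.0281 0.0285]
t 1.65 hous [-0.149   0.0052] z 0.18 yawrel -0.1 Fh [-0.7 -0. ] 0.3 tq [ 0.   -0.01  0.02] gap -0.0 j7 -0.21
shift [-0.0031 -0.001   0.116 ] turn -0.1
```

```bash
python3 -m jog '[[[-0.001,0,0.035],0],[[-0.002,0,0.07],0],[[-0.003,0,0.1],0],[[-0.003,0,0.116],0],[[-0.003,0,0.116],0]]' && python3 go.py
python3 -m jog '[[[0,0.005,0],0],[[0,0.01,0],0],[[0,0.015,0],0],[[0,0.02,0],0],[[0,0.024,0],0]]' >/dev/null; python3 go.py
python3 -m jog '[[[0,0.004,0],0],[[0,0.008,0],0],[[0,0.012,0],0],[[0,0.016,0],0]]' >/dev/null; python3 go.py
```

```text
time_s: 2.07
eef_pos: [0.4486, 0.0573, 0.0616]
orientation: [0.788, 0.616, -0.002, -0.001]
contact_force: [-0.3, 0.5, 0.3]
finger_gap: 0.0
gripper_force: 0.0
t 2.07 hous [-0.1508  0.0035] z 0.0616 yawrel 0.2 Fh [-0.4  0.4] 0.3 tq [-0.01  0.03  0.02] gap 0.0 j7 -0.07
t 2.48 hous [-0.1236  0.0031] z 0.0652 yawrel 0.0 Fh [-0.5  0.3] 0.1 tq [-0.03 -0.06 -0.03] gap -0.0 j7 -0.06
t 2.82 hous [-0.1086  0.0026] z 0.0643 yawrel 0.0 Fh [ 0.9 -0.2] 0.4 tq [-0.02  0.05 -0.05] gap 0.0 j7 -0.06
```

```bash
python3 -m jog '[[[0,0.004,0],0],[[0,0.008,0],0],[[0,0.012,0],0]]' >/dev/null; python3 go.py
python3 -m jog '[[[0,0.002,0],0],[[0,0.004,0],0]]' >/dev/null; python3 go.py
python3 -m jog '[[[0,0.001,0],0],[[0,0.002,0],0]]' >/dev/null; python3 go.py;python3 - <<'E'
from bench import ctrl
import cv2,numpy as np
f=ctrl.grab_frame("wrist");np.savez("w2.npz",**f);cv2.imwrite("pics/w2.png",cv2.resize(f["pixels"][100:300,190:410],None,fx=3,fy=3,interpolation=cv2.INTER_CUBIC))
E
```

```text
t 3.07 hous [-0.0966  0.0025] z 0.0641 yawrel 0.0 Fh [0.2 0.4] 0.1 tq [ 0.02  0.01 -0.04] gap -0.0 j7 -0.06
t 3.23 hous [-0.0927  0.0025] z 0.0641 yawrel 0.0 Fh [-0.1  0.5] -0.2 tq [-0.   -0.03 -0.01] gap 0.0 j7 -0.05
t 3.4 hous [-0.091   0.0026] z 0.0642 yawrel 0.0 Fh [-0.  -0.2] -0.3 tq [0.01 0.02 0.01] gap -0.0 j7 -0.05
```

View pics/w2.png

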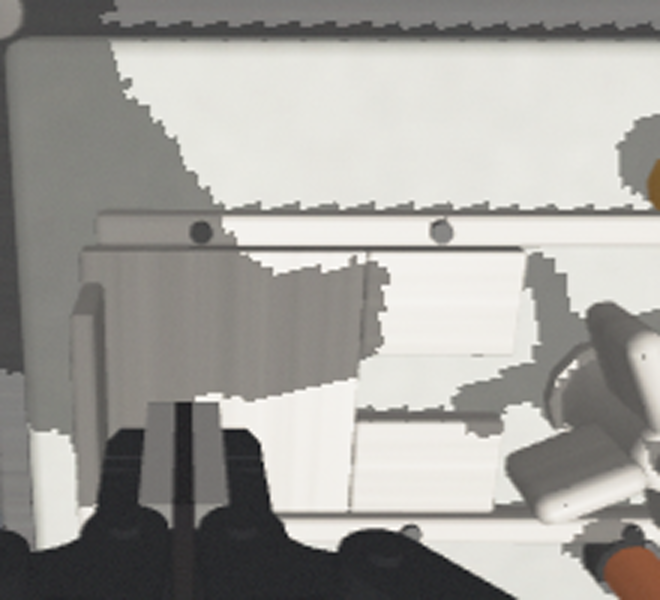

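The crop seems to show the fingers (centre column 183) to the right of the tab (columns 70–105), above the plate, with no push felt. I'll measure where the plate and the tips are from w1 and w2.

```bash
python3 - <<'E'
from h import *
w1=dict(np.load("w1.npz"));w2=dict(np.load("w2.npz"))
O=np.array([.594,.0172]);Y=np.radians(-14.1);H=np.array([[np.cos(Y),-np.sin(Y)],[np.sin(Y),np.cos(Y)]])
hf=lambda X:np.append((H.T@(X[:2]-O)),X[2:]).round(4)
D1=lambda x,y:(x/4+275,y/4+130);D2=lambda x,y:(x/3+190,y/3+100)
print("cams",hf(-w1["R"].T@w1["t"]),hf(-w2["R"].T@w2["t"]),w2["fx"])
for k,a,b,z in(("prongL",(405,95),(525,250),.041),("prongR",(380,322),(495,512),.041),("tabtopL",(58,135),(88,285),.061),("plateFL",(42,95),(82,250),.041),("railFL",(55,62),(98,212),.0)):
    X,e=tri([ray(w1,D1(*a)),ray(w2,D2(*b))])
    print(k,hf(plane(w1,D1(*a),z)),hf(plane(w2,D2(*b),z)),"tri",hf(X),round(e,4))
for p in((147,403),(220,403),(183,403)):
    c,d=ray(w2,D2(*p));yt=O+H@[0,0.0136];n=H[:,1];s=(n@(yt-c[:2]))/(n@d[:2]);print("tip at y=+.0136 face",hf(c+s*d), "z.045:",hf(plane(w2,D2(*p),.045)))
E
```

```text
cams [-0.1481  0.0842  0.3251] [-0.091   0.083   0.2094] 277.19580833318423
prongL [-0.0188  0.034   0.041 ] [-0.0187  0.0349  0.041 ] tri [-0.0151  0.0325  0.0327] 0.0
prongR [-0.0171 -0.0288  0.041 ] [-0.0176 -0.0289  0.041 ] tri [-0.0177 -0.0284  0.0418] 0.0002
tabtopL [-0.1106  0.0281  0.061 ] [-0.1086  0.0337  0.061 ] tri [-0.1095  0.027   0.0467] 0.0021
plateFL [-0.1123  0.0343  0.041 ] [-0.112   0.0349  0.041 ] tri [-0.1121  0.0341  0.039 ] 0.0002
railFL [-0.1037  0.0368  0.    ] [-0.1126  0.0333  0.    ] tri [-0.1088  0.0422  0.0371] 0.0
tip at y=+.0136 face [-0.0974  0.0136  0.0698] z.045: [-0.0985  0.0013  0.045 ]
tip at y=+.0136 face [-0.0839  0.0136  0.0698] z.045: [-0.0826  0.0013  0.045 ]
tip at y=+.0136 face [-0.0907  0.0136  0.0698] z.045: [-0.0907  0.0013  0.045 ]
```

```bash
python3 -c "
from bench import ctrl
print(ctrl.tips_ahead)"
for i in 1 2 3; do :; done
python3 -m jog '[[[0,0,0.002],0],[[0,0,0.003],0]]' >/dev/null; python3 go.py
python3 -m jog '[[[0,0,0.002],0],[[0,0,0.003],0]]' >/dev/null; python3 go.py
```

```text
0.019
t 3.62 hous [-0.0912  0.0026] z 0.061 yawrel 0.0 Fh [0.1 0.7] -0.2 tq [0.03 0.01 0.04] gap -0.0 j7 -0.05
t 3.78 hous [-0.0912  0.0026] z 0.0579 yawrel 0.0 Fh [-0.5 -0.4] -0.8 tq [-0.03  0.02 -0.02] gap -0.0 j7 -0.05
```

```bash

python3 -m jog '[[[0,0,0.001],0],[[0,0,0.002],0]]' >/dev/null; python3 go.py
python3 -m jog '[[[0,0,0.001],0],[[0,0,0.002],0]]' >/dev/null; python3 go.py
python3 -c "
from bench import ctrl
import cv2
f=ctrl.grab_frame('scene');cv2.imwrite('pics/s3.png',cv2.resize(f['pixels'][90:250,180:350],None,fx=3.5,fy=3.5,interpolation=cv2.INTER_CUBIC))"
```

```text
t 3.95 hous [-0.0911  0.0026] z 0.056 yawrel 0.0 Fh [-0.2 -0.6] 0.1 tq [-0.01 -0.03 -0.06] gap -0.0 j7 -0.05
t 4.12 hous [-0.091   0.0026] z 0.0541 yawrel 0.0 Fh [ 0.1 -0.8] 0.3 tq [0.03 0.06 0.05] gap -0.0 j7 -0.05
```

View pics/s3.png

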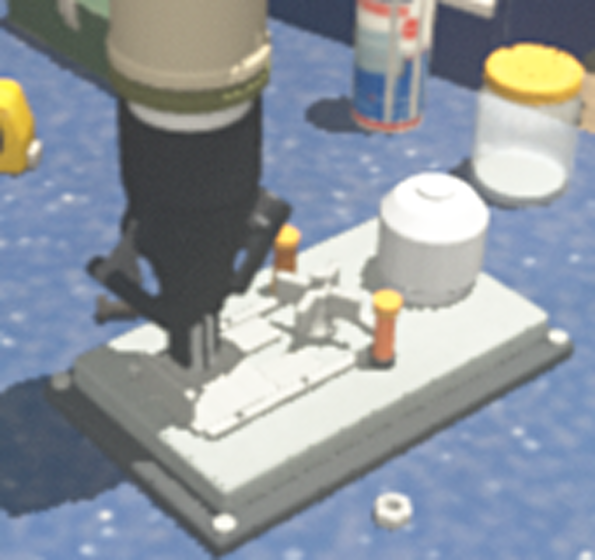

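The scene crop shows the fingertips at about (200,370), still hovering over the plate behind the tab. I'll compute the tip height from that ray.

```bash
python3 - <<'E'
from h import *
from bench import ctrl
s=dict(np.load("scene0.npz"));p=np.array(ctrl.observe()["eef_pos"])
print(p)
for z in(0.07,.06,.05,.04,.03): q=proj(s,[p[0],p[1],z]);print(z,((q-[180,90])*3.5).round(0))
E
```

```text
[0.50629739 0.04187477 0.05396573]
0.07 [193. 344.]
0.06 [193. 358.]
0.05 [193. 371.]
0.04 [194. 384.]
0.03 [194. 398.]
```

```bash

python3 -m jog '[[[0,0,0.001],0],[[0,0,0.002],0],[[0,0,0.003],0],[[0,0,0.004],0]]' >/dev/null; python3 go.py
python3 -m jog '[[[0,0,0.001],0],[[0,0,0.002],0]]' >/dev/null; python3 go.py
python3 -m jog '[[[0,0,0.001],0],[[0,0,0.002],0]]' >/dev/null; python3 go.py
```

```text
t 4.5 hous [-0.091   0.0026] z 0.0501 yawrel 0.0 Fh [-0.5  0.3] 0.7 tq [ 0.06 -0.01 -0.02] gap 0.0 j7 -0.05
t 4.67 hous [-0.091   0.0026] z 0.0481 yawrel 0.0 Fh [0.4 0.7] 0.3 tq [-0.04  0.   -0.04] gap 0.0 j7 -0.04
t 4.83 hous [-0.091   0.0025] z 0.0461 yawrel 0.0 Fh [0.7 0.2] -0.3 tq [-0.04 -0.03  0.02] gap -0.01 j7 -0.04
```

```bash

for k in 1 ; do python3 -m jog '[[[0,0,0.001],0],[[0,0,0.001],0]]' >/dev/null; python3 go.py; done
python3 -m jog '[[[0,0,0.001],0],[[0,0,0.001],0]]' >/dev/null; python3 go.py
python3 -m jog '[[[0,0,0.001],0],[[0,0,0.001],0]]' >/dev/null; python3 go.py
```

```text
t 5.0 hous [-0.0911  0.0026] z 0.045 yawrel 0.0 Fh [-0.1 -0.9] 0.1 tq [ 0.01  0.01 -0.02] gap -0.0 j7 -0.04
t 5.17 hous [-0.091   0.0026] z 0.0441 yawrel 0.0 Fh [ 1.3 -0.4] -0.4 tq [-0.01  0.01 -0.  ] gap -0.0 j7 -0.04
t 5.33 hous [-0.091   0.0026] z 0.0431 yawrel 0.0 Fh [-0.1 -0.2] -0.2 tq [0.   0.03 0.03] gap -0.0 j7 -0.04
```

```bash

python3 -m jog '[[[0,0,0.001],0],[[0,0,0.001],0]]' >/dev/null; python3 go.py
python3 -m jog '[[[0,0,0.001],0],[[0,0,0.001],0]]' >/dev/null; python3 go.py
python3 -m jog '[[[0,0,0.001],0],[[0,0,0.001],0]]' >/dev/null; python3 go.py
python3 - <<'E'
from bench import ctrl
import cv2,numpy as np
f=ctrl.grab_frame("wrist");np.savez("w3.npz",**f)
g=ctrl.grab_frame("scene")
a=cv2.resize(f["pixels"][130:280,190:340],(450,450),interpolation=cv2.INTER_CUBIC)
b=cv2.resize(g["pixels"][160:235,205:260],(330,450),interpolation=cv2.INTER_CUBIC)
cv2.imwrite("pics/w3.png",np.hstack([a,b]))
E
```

```text
t 5.5 hous [-0.091   0.0026] z 0.0421 yawrel 0.0 Fh [-0.5 -0.5] -1.2 tq [-0.03  0.02  0.06] gap -0.0 j7 -0.04
t 5.67 hous [-0.091   0.0026] z 0.0411 yawrel 0.0 Fh [0.6 0.1] 0.2 tq [ 0.03 -0.02 -0.03] gap 0.0 j7 -0.04
t 5.83 hous [-0.091   0.0026] z 0.0401 yawrel 0.0 Fh [-0.4 -0.3] -0.5 tq [ 0.04 -0.04  0.  ] gap 0.0 j7 -0.04
```

View pics/w3.png

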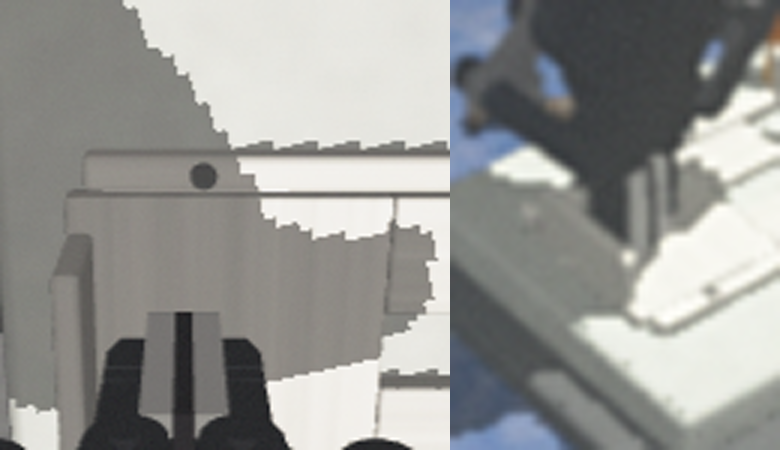

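The wrist crop shows the tips at (183,312) still over the plate to the right of the tab. The scene crop agrees. I'll keep lowering until the tips touch, since the tip offset is clearly smaller than stated.

```bash

s(){ python3 go.py | cut -c1-95; }
python3 -m jog '[[[0,0,0.001],0],[[0,0,0.001],0]]' >/dev/null; s
python3 -m jog '[[[0,0,0.001],0],[[0,0,0.001],0]]' >/dev/null; s
python3 -m jog '[[[0,0,0.001],0],[[0,0,0.001],0]]' >/dev/null; s
python3 -m jog '[[[0,0,0.001],0],[[0,0,0.001],0]]' >/dev/null; s
```

```text
t 6.1 hous [-0.091   0.0026] z 0.0391 yawrel 0.0 Fh [-0.1  0.2] -0.6 tq [ 0.    0.03 -0.03] gap
t 6.27 hous [-0.091   0.0026] z 0.0381 yawrel 0.0 Fh [-0.8  0.1] -0.5 tq [ 0.02 -0.02 -0.01] ga
t 6.43 hous [-0.0909  0.0026] z 0.038 yawrel 0.0 Fh [-2.  -0.2] 13.1 tq [-0.01  0.49 -0.01] gap
t 6.6 hous [-0.0909  0.0026] z 0.0379 yawrel -0.0 Fh [-4.1 -1.2] 28.6 tq [0.04 1.11 0.01] gap 0
```

```bash

s(){ python3 go.py | cut -c1-110; }
python3 -m jog '[[[0,0,-0.02],0],[[0,0,-0.045],0],[[0,-0.02,-0.045],0],[[0,-0.05,-0.045],0],[[-0.001,-0.058,-0.03],0],[[-0.001,-0.058,-0.01],0],[[-0.001,-0.058,-0.001],0]]' >/dev/null; s
python3 -m jog '[[[0,0,0],0],[[0,0.005,0],0],[[0,0.01,0],0]]' >/dev/null; s
python3 -m jog '[[[0,0.004,0],0],[[0,0.008,0],0],[[0,0.012,0],0],[[0,0.016,0],0]]' >/dev/null; s
python3 -m jog '[[[0,0.004,0],0],[[0,0.008,0],0],[[0,0.01,0],0]]' >/dev/null; s
```

```text
t 7.18 hous [-0.1497  0.0017] z 0.0362 yawrel 0.1 Fh [ 0.5 -0. ] -0.6 tq [-0.01 -0.03  0.01] gap -0.0 j7 -0.05
t 7.43 hous [-0.1381  0.0014] z 0.0375 yawrel -0.0 Fh [-0.6 -0.2] -1.1 tq [-0.   -0.04  0.  ] gap 0.0 j7 -0.05
t 7.77 hous [-0.1235  0.0015] z 0.0375 yawrel 0.0 Fh [-4.9  0.1] 3.3 tq [ 0.2   0.84 -0.04] gap -0.0 j7 -0.04
t 8.02 hous [-0.1128  0.0016] z 0.0372 yawrel 0.0 Fh [-4.2  0.7] 4.0 tq [0.19 0.78 0.02] gap -0.0 j7 -0.04
```

```bash

s(){ python3 go.py | cut -c1-110; }
python3 -m jog '[[[0,0.002,-0.002],0],[[0,0.006,-0.002],0],[[0,0.01,-0.002],0]]' >/dev/null; s
python3 -m jog '[[[0,0.004,0],0],[[0,0.008,0],0],[[0,0.011,0],0]]' >/dev/null; s
python3 -m jog '[[[0,0.002,0],0],[[0,0.004,0],0]]' >/dev/null; s
```

```text
t 8.27 hous [-0.1026  0.0016] z 0.0393 yawrel 0.0 Fh [-3.1  1. ] 2.2 tq [ 0.17  0.69 -0.04] gap -0.0 j7 -0.04
t 8.52 hous [-0.0916  0.0016] z 0.0392 yawrel 0.0 Fh [-4.2  0.1] 1.9 tq [0.21 0.82 0.01] gap 0.0 j7 -0.03
t 8.68 hous [-0.0879  0.0016] z 0.0392 yawrel 0.0 Fh [-4.3 -0. ] 4.0 tq [0.15 0.89 0.  ] gap -0.0 j7 -0.03
```

```bash

s(){ python3 go.py | cut -c1-110; }
python3 -m jog '[[[0,0.001,0],0],[[0,0.003,0],0]]' >/dev/null; s
python3 -m jog '[[[0,0.001,0],0],[[0,0.002,0],0]]' >/dev/null; s
python3 -m jog '[[[0,0.001,0],0],[[0,0.001,0],0]]' >/dev/null; s
```

```text
t 8.85 hous [-0.0852  0.0015] z 0.0392 yawrel 0.0 Fh [-4.9  0.5] 2.6 tq [0.22 0.77 0.03] gap 0.0 j7 -0.03
t 9.02 hous [-0.0828  0.0016] z 0.0392 yawrel 0.0 Fh [-4.   0.3] 3.2 tq [0.2  0.73 0.03] gap -0.0 j7 -0.03
t 9.18 hous [-0.0816  0.0016] z 0.0392 yawrel 0.0 Fh [-2.4  0. ] 1.5 tq [ 0.14  0.56 -0.03] gap 0.0 j7 -0.03
```

```bash

s(){ python3 go.py | cut -c1-110; }
python3 -m jog '[[[0,0.001,0],0],[[0,0.001,0],0]]' >/dev/null; s
python3 -m jog '[[[0,0.001,0],0],[[0,0.001,0],0]]' >/dev/null; s
python3 -m jog '[[[0,0.001,0],0],[[0,0.001,0],0]]' >/dev/null; s
```

```text
t 9.35 hous [-0.081   0.0016] z 0.0392 yawrel 0.0 Fh [-3.5 -0. ] 2.7 tq [0.14 0.74 0.02] gap -0.0 j7 -0.03
t 9.52 hous [-0.0809  0.0015] z 0.0392 yawrel 0.0 Fh [-6.6 -0. ] 4.7 tq [ 0.33  1.18 -0.  ] gap 0.0 j7 -0.03
t 9.68 hous [-0.0809  0.0015] z 0.0391 yawrel 0.0 Fh [-8.6  1. ] 6.2 tq [ 0.51  1.6  -0.03] gap 0.0 j7 -0.03
```

```bash

python3 -m jog '[[[0,0.001,0],0],[[0,0.001,0],0]]' >/dev/null; python3 go.py | cut -c1-110
python3 -m jog '[[[0,-0.008,0],0],[[0,-0.008,-0.03],0],[[0,-0.008,-0.06],0],[[0,-0.008,-0.06],0]]' >/dev/null;  python3 go.py -0.0125 -0.0256 0.1 18
```

```text
t 9.85 hous [-0.0809  0.0015] z 0.0391 yawrel 0.1 Fh [-11.8   1.2] 8.3 tq [ 0.69  2.1  -0.03] gap -0.01 j7 -0.
t 10.18 hous [-0.0831  0.002 ] z 0.1031 yawrel -0.0 Fh [0.7 1. ] 0.6 tq [ 0.02 -0.02 -0.02] gap 0.0 j7 -0.07
shift [-0.0276  0.0706  0.0036] turn -18.0
```

Plate stopped solidly (12 N, no motion). Next I move above the gap behind the wing and take a wrist picture to check where the fingers sit before descending.

```bash

python3 -m jog '[[[-0.01,0.025,0],-6],[[-0.02,0.05,0],-12],[[-0.028,0.071,0.002],-18],[[-0.028,0.071,0.003],-18],[[-0.028,0.071,0.003],-18]]' >/dev/null;  python3 go.py -0.0125 -0.0256 0.1 18
python3 - <<'E'
from bench import ctrl
import cv2,numpy as np
f=ctrl.grab_frame("wrist");np.savez("w4.npz",**f);t=ctrl.grab_frame("top");np.savez("t4.npz",**t)
a=cv2.resize(f["pixels"][70:320,130:380],(600,600),interpolation=cv2.INTER_CUBIC)
cv2.imwrite("pics/w4.png",a)
E
```

```text
t 10.6 hous [-0.0134 -0.0272] z 0.096 yawrel 17.8 Fh [-0.4 -0.3] -0.4 tq [0.   0.03 0.03] gap 0.0 j7 0.2
shift [ 0.0012  0.0014 -0.004 ] turn -0.2
```

View pics/w4.png

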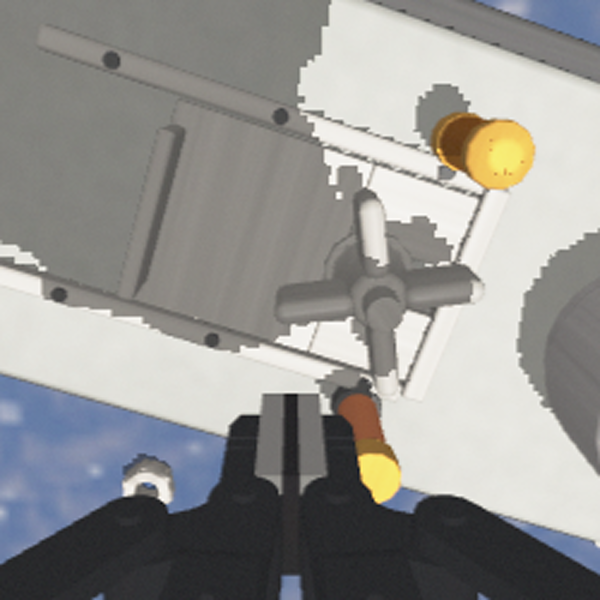

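The crop shows the plate home against the stop bar at (455,290). The nut hub is at (380,305), with wing tips at (285,308), (478,288), (370,198) and (388,392), and the fingers at (291,395) beside the stub at (375,450). I'll refine the nut's centre and angle.

```bash
python3 - <<'E'
from h import *
import cv2
w=dict(np.load("w4.npz"));t=dict(np.load("t4.npz"))
O=np.array([.594,.0172]);Y=np.radians(-14.1);H=np.array([[np.cos(Y),-np.sin(Y)],[np.sin(Y),np.cos(Y)]])
hf=lambda X:np.append((H.T@(X[:2]-O)),X[2:]).round(4)
D=lambda x,y:(x/2.4+130,y/2.4+70)
W=np.array([hf(plane(w,D(*p),.073)) for p in((478,288),(370,196),(280,308),(388,394))]);c=W.mean(0);print(W[:,:2],c)
V=W-c;print(np.degrees(np.arctan2(V[:,1],V[:,0])).round(1),np.linalg.norm(V,axis=1).round(4))
print("stud top",hf(plane(w,D(380,310),.082)),"cup",hf(plane(w,D(505,152),.083)),"stub",hf(plane(w,D(380,472),.083)))
print("stop bar L/R face",hf(plane(w,D(480,200),.041)),hf(plane(w,D(410,370),.041)),"tab outer",hf(plane(w,D(165,130),.061)),hf(plane(w,D(125,290),.061)))
for p in((262,395),(326,395)): print("tip rays at z.099",hf(plane(w,D(*p),.099)))
E
```

```text
[[ 0.026   0.0148]
 [-0.0096  0.029 ]
 [-0.0223 -0.0066]
 [ 0.0142 -0.0216]] [0.002075 0.0039   0.073   ]
[  24.5  114.9 -156.7  -64.6] [0.0263 0.0277 0.0265 0.0282]
stud top [0.0012 0.0036 0.082 ] cup [0.0152 0.0495 0.083 ] stub [ 0.0172 -0.0402  0.083 ]
stop bar L/R face [0.0279 0.0341 0.041 ] [ 0.0279 -0.0248  0.041 ] tab outer [-0.0649  0.0274  0.061 ] [-0.0646 -0.0189  0.061 ]
tip rays at z.099 [-0.0222 -0.02    0.099 ]
tip rays at z.099 [-0.0078 -0.0154  0.099 ]
```

```bash

python3 -m jog '[[[0,0,0.02],0],[[0,0,0.034],0],[[0,0,0.042],0],[[0,0,0.042],0]]' >/dev/null;  python3 go.py
python3 -m jog '[[[0.002,0,0],0],[[0.004,0,0],0],[[0.004,0,0],0]]' >/dev/null;  python3 go.py
python3 -m jog '[[[0.002,0,0],0],[[0.004,0,0],0],[[0.004,0,0],0]]' >/dev/null;  python3 go.py
```

```text
t 11.03 hous [-0.0165 -0.026 ] z 0.0528 yawrel 18.0 Fh [-0.2 -0.2] 0.6 tq [-0.03 -0.01 -0.05] gap 0.0 j7 0.21
t 11.28 hous [-0.0163 -0.0222] z 0.0548 yawrel 18.0 Fh [-0.6  0.1] -0.1 tq [-0.12  0.09  0.05] gap -0.0 j7 0.21
t 11.53 hous [-0.0176 -0.0186] z 0.0546 yawrel 18.0 Fh [-0.3 -2.3] 1.1 tq [-0.36  0.24 -0.  ] gap 0.0 j7 0.2
```

```bash

python3 -m jog '[[[0.0026,-0.0014,0],6],[[0.0054,-0.0025,0],12],[[0.0083,-0.0034,0],18],[[0.0112,-0.0039,0],24],[[0.0142,-0.0041,0],30]]' >/dev/null;  python3 go.py
python3 -m jog '[[[0.0026,-0.0014,0],6],[[0.0054,-0.0025,0],12],[[0.0083,-0.0034,0],18],[[0.0112,-0.0039,0],24],[[0.0112,-0.0039,0],24]]' >/dev/null;  python3 go.py
```

```text
t 11.95 hous [-0.0251 -0.0067] z 0.0545 yawrel -12.3 Fh [ 0.9 -2.6] -0.7 tq [-0.63 -0.04 -0.05] gap 0.0 j7 -0.14
t 12.37 hous [-0.0271  0.0061] z 0.0542 yawrel -36.2 Fh [-0.4 -1.3] -0.5 tq [-0.01  0.01 -0.01] gap 0.0 j7 -0.42
```

```bash

python3 -m jog '[[[0.0026,-0.0014,0],6],[[0.0054,-0.0025,0],12],[[0.0054,-0.0025,0],12]]' >/dev/null;  python3 go.py
python3 -m jog '[[[0.0026,-0.0014,0],6],[[0.0054,-0.0025,0],12],[[0.0054,-0.0025,0],12]]' >/dev/null;  python3 go.py
```

```text
t 12.62 hous [-0.0261  0.0118] z 0.0541 yawrel -48.0 Fh [-1.1 -0.3] -1.1 tq [0.03 0.1  0.04] gap -0.0 j7 -0.56
t 12.87 hous [-0.0239  0.0171] z 0.054 yawrel -59.9 Fh [-0.2 -0.6] 0.6 tq [0.05 0.04 0.01] gap -0.01 j7 -0.71
```

```bash

python3 -m jog '[[[0.001,0,0],0],[[0.002,0,0],0]]' >/dev/null;  python3 go.py
python3 -m jog '[[[0.001,0,0],0],[[0.002,0,0],0]]' >/dev/null;  python3 go.py
python3 -m jog '[[[0.001,0,0],0],[[0.002,0,0],0]]' >/dev/null;  python3 go.py
```

```text
t 13.03 hous [-0.0228  0.0176] z 0.0541 yawrel -59.6 Fh [-3.2  0.8] 0.2 tq [ 0.27  0.7  -0.02] gap 0.0 j7 -0.71
t 13.2 hous [-0.0209  0.0187] z 0.0541 yawrel -59.8 Fh [-3.2  1.2] -0.6 tq [0.3  0.73 0.01] gap 0.0 j7 -0.71
t 13.37 hous [-0.0188  0.0197] z 0.0541 yawrel -59.9 Fh [-4.2  1.2] -1.4 tq [0.37 0.7  0.01] gap -0.0 j7 -0.72
```

```bash
python3 - <<'E'
from bench import ctrl
import cv2,numpy as np
f=ctrl.grab_frame("wrist");np.savez("w5.npz",**f);t=ctrl.grab_frame("top");np.savez("t5.npz",**t);g=ctrl.grab_frame("scene");np.savez("s5.npz",**g)
a=cv2.resize(f["pixels"][110:310,170:370],(500,500),interpolation=cv2.INTER_CUBIC)
b=cv2.resize(t["pixels"][120:180,220:290],(300,257),interpolation=cv2.INTER_CUBIC)
c=cv2.resize(g["pixels"][150:210,240:310],(300,257),interpolation=cv2.INTER_CUBIC)
cv2.imwrite("pics/w5.png",np.hstack([a,np.vstack([b,c])[:500]]))
E
```

```text
(no output)
```

View pics/w5.png

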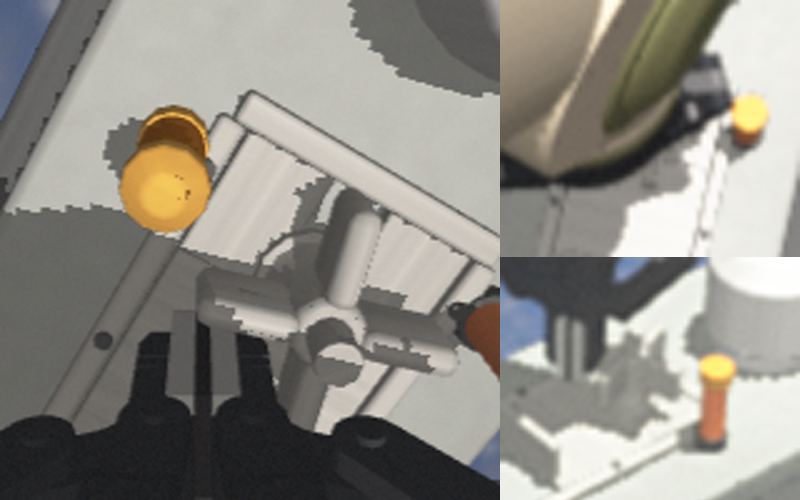

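The picture shows the fingers at (200,330) against the wing whose tip is at (205,300). With the hub at (335,335), that wing is at about 107° in the housing frame, so the nut has turned about 98°. The next wing, pointing down at (300,410), is at about 196°. I'll back off, lift and go behind it.

```bash

python3 -m jog '[[[-0.006,-0.002,0],0],[[-0.006,-0.002,-0.02],0],[[-0.006,-0.002,-0.045],0],[[-0.006,-0.002,-0.045],0]]' >/dev/null;  python3 go.py -0.017 -0.024 0.1 5
```

```text
t 13.85 hous [-0.0223  0.0178] z 0.1027 yawrel -60.0 Fh [ 1.3 -0.4] 0.8 tq [-0.03 -0.05 -0.04] gap 0.0 j7 -0.77
shift [-0.0163  0.0389  0.0027] turn -65.0
```

```bash

python3 -m jog '[[[-0.002,0.005,0],-7],[[-0.004,0.01,0],-14],[[-0.006,0.015,0],-21],[[-0.008,0.02,0],-28],[[-0.01,0.025,0],-35],[[-0.012,0.03,0],-42],[[-0.014,0.035,0],-49],[[-0.016,0.039,0],-56]]' >/dev/null
python3 -m jog '[[[0,0,0],-7],[[0,0,0],-9],[[0,0,0],-9]]' >/dev/null; python3 go.py -0.017 -0.024 0.054 5
```

```text
t 14.77 hous [-0.0186 -0.0238] z 0.0994 yawrel 4.9 Fh [0.3 0.4] -0.1 tq [-0.02 -0.    0.01] gap -0.0 j7 0.07
shift [-0.0003  0.0015  0.0454] turn -0.1
```

```bash

python3 -m jog '[[[0,0.001,0.02],0],[[0,0.001,0.035],0],[[0,0.001,0.045],0],[[0,0.001,0.045],0]]' >/dev/null;  python3 go.py
python3 -m jog '[[[0.002,0,0],0],[[0.004,0,0],0],[[0.004,0,0],0]]' >/dev/null;  python3 go.py
python3 -m jog '[[[0.002,0,0],0],[[0.004,0,0],0],[[0.004,0,0],0]]' >/dev/null;  python3 go.py
```

```text
t 15.1 hous [-0.019  -0.0235] z 0.0524 yawrel 4.9 Fh [-0.6 -0.3] -1.0 tq [0.01 0.02 0.01] gap 0.0 j7 0.09
t 15.35 hous [-0.0183 -0.0191] z 0.0548 yawrel 5.0 Fh [ 0.3 -0.5] 0.3 tq [-0.2   0.07  0.02] gap -0.0 j7 0.09
t 15.6 hous [-0.0189 -0.0151] z 0.0546 yawrel 5.0 Fh [-1.1 -0.8] 1.1 tq [-0.3   0.22  0.02] gap 0.0 j7 0.08
```

```bash
cat > nut.py <<'E'
import numpy as np
from bench import ctrl
from scipy.spatial.transform import Rotation as Ro
O=np.array([.594,.0172]);Y=np.radians(-14.1);H=np.array([[np.cos(Y),-np.sin(Y)],[np.sin(Y),np.cos(Y)]]);N=np.array([.001,.003])
o=ctrl.observe();R=Ro.from_quat(o["orientation"]).as_matrix();p=(H.T@(np.array(o["eef_pos"][:2])-O)-N)*1e3
n=H.T@R[:2,0];T=np.array(o["wrist_torque"]);F1=H.T@np.array(o["contact_force"][:2]);F2=H.T@np.array([-T[1],T[0]])/.194
al=np.degrees(np.arctan2(n[1],n[0]));q=(11+n@p)/28.7;th=al-7+np.degrees(np.arccos(np.clip(q,-1,1)))
t=np.radians(th);c=28.5*np.array([np.cos(t),np.sin(t)])+3.5*np.array([-np.sin(t),np.cos(t)])
F=.35*F1+.65*F2;M=(c[0]*F[1]-c[1]*F[0])
print("t %.2f yaw %.1f theta %.1f p %s F1 %s F2 %s endforce %.2f radial %.2f"%(o["time_s"],al-90,th,p.round(1),F1.round(1),F2.round(1),M/28.5,F@[np.cos(t),np.sin(t)]))
E
r(){ python3 nut.py; }
r
python3 -m jog '[[[0.0011,-0.0008,0],3],[[0.0023,-0.0016,0],6]]' >/dev/null; r
python3 -m jog '[[[0.0011,-0.0008,0],3],[[0.0023,-0.0016,0],6]]' >/dev/null; r
python3 -m jog '[[[0.0011,-0.0008,0],3],[[0.0023,-0.0016,0],6]]' >/dev/null; r
```

```text
t 15.60 yaw 5.0 theta 188.6 p [-19.9 -18.1] F1 [-1.1 -0.8] F2 [-0.7 -1.8] endforce 1.16 radial 1.04
t 15.77 yaw -1.1 theta 183.6 p [-21.3 -16.4] F1 [-0.6 -1.7] F2 [-0.7 -2.3] endforce 1.95 radial 0.77
t 15.93 yaw -7.1 theta 177.3 p [-22.9 -14. ] F1 [-0.1 -1.9] F2 [ 0.1 -2.4] endforce 2.23 radial -0.14
t 16.10 yaw -13.1 theta 171.4 p [-24.1 -11.6] F1 [ 0.1 -2.3] F2 [ 0.1 -2.7] endforce 2.54 radial -0.44
```

```bash
r(){ python3 nut.py; }
python3 -m jog '[[[0.0011,-0.0008,0],3],[[0.0023,-0.0016,0],6]]' >/dev/null; r
python3 -m jog '[[[0.0011,-0.0008,0],3],[[0.0023,-0.0016,0],6]]' >/dev/null; r
python3 -m jog '[[[0.0011,-0.0008,0],3],[[0.0023,-0.0016,0],6]]' >/dev/null; r
python3 -m jog '[[[0.0011,-0.0008,0],3],[[0.0023,-0.0016,0],6]]' >/dev/null; r
```

```text
t 16.27 yaw -19.2 theta 165.5 p [-25.   -9.1] F1 [ 0.6 -1.8] F2 [ 0.2 -3. ] endforce 2.50 radial -0.98
t 16.43 yaw -25.2 theta 159.8 p [-25.8  -6.6] F1 [ 1. -3.] F2 [ 0.2 -4.1] endforce 3.56 radial -1.71
t 16.60 yaw -31.2 theta 154.1 p [-26.3  -4. ] F1 [-0.4 -4.1] F2 [-0.6 -4.5] endforce 4.38 radial -1.42
t 16.77 yaw -37.2 theta 148.4 p [-26.7  -1.4] F1 [-0.  -3.8] F2 [-0.8 -5.2] endforce 4.50 radial -1.99
```

```bash
r(){ python3 nut.py; }
python3 -m jog '[[[0.0011,-0.0008,0],3],[[0.0011,-0.0008,0],3]]' >/dev/null; r
python3 -m jog '[[[0.0011,-0.0008,0],3],[[0.0011,-0.0008,0],3]]' >/dev/null; r
python3 -m jog '[[[0.0011,-0.0008,0],3],[[0.0011,-0.0008,0],3]]' >/dev/null; r
```

```text
t 16.93 yaw -40.1 theta 145.1 p [-26.7   0.2] F1 [-0.6 -4.2] F2 [-1.1 -4.6] endforce 4.42 radial -1.81
t 17.10 yaw -43.1 theta 142.4 p [-26.8   1.5] F1 [-1.5 -4.4] F2 [-1.3 -4.8] endforce 4.73 radial -1.78
t 17.27 yaw -46.1 theta 139.9 p [-26.9   2.8] F1 [-1.8 -4.1] F2 [-1.9 -5. ] endforce 4.97 radial -1.55
```

```bash
r(){ python3 nut.py; }
python3 -m jog '[[[0.0011,-0.0008,0],3],[[0.0011,-0.0008,0],3]]' >/dev/null; r
python3 -m jog '[[[0.0011,-0.0008,0],3],[[0.0011,-0.0008,0],3]]' >/dev/null; r
python3 -m jog '[[[0.0011,-0.0008,0],3],[[0.0011,-0.0008,0],3]]' >/dev/null; r
python3 -m jog '[[[0.0011,-0.0008,0],3],[[0.0011,-0.0008,0],3]]' >/dev/null; r
```

```text
t 17.43 yaw -49.1 theta 137.2 p [-26.9   4.2] F1 [-2.2 -4.3] F2 [-2.3 -4.9] endforce 5.19 radial -1.56
t 17.60 yaw -52.1 theta 134.5 p [-26.8   5.5] F1 [-2.3 -4.4] F2 [-3.  -5.1] endforce 5.56 radial -1.57
t 17.77 yaw -55.1 theta 132.0 p [-26.7   6.8] F1 [-3.  -4.8] F2 [-3.6 -5. ] endforce 5.97 radial -1.35
t 17.93 yaw -58.1 theta 129.5 p [-26.5   8. ] F1 [-3.9 -4.4] F2 [-4.3 -5. ] endforce 6.41 radial -1.07
```

```bash
r(){ python3 nut.py; }
python3 -m jog '[[[0.0011,-0.0008,0],3],[[0.0011,-0.0008,0],3]]' >/dev/null; r
python3 -m jog '[[[0.0011,-0.0008,0],3],[[0.0011,-0.0008,0],3]]' >/dev/null; r
python3 - <<'E'
from bench import ctrl
import cv2,numpy as np
from h import *
f=ctrl.grab_frame("wrist");np.savez("w6.npz",**f)
O=np.array([.594,.0172]);Y=np.radians(-14.1);H=np.array([[np.cos(Y),-np.sin(Y)],[np.sin(Y),np.cos(Y)]])
for nm in("w4","w5","w6"):
    f=dict(np.load(nm+".npz"));g=cv2.cvtColor(f["pixels"],cv2.COLOR_BGR2GRAY)
    print(nm)
    for r in(.017,.024):
        row=[]
        for a in range(0,360,6):
            t=np.radians(a);X=np.append(O+H@([.0015+r*np.cos(t),.0038+r*np.sin(t)]),.074);u=proj(f,X);u=u.round().astype(int)
            row.append(int(g[u[1],u[0]]) if 0<=u[0]<512 and 0<=u[1]<384 else -1)
        print(r," ".join(map(str,row)))
E
```

```text
t 18.10 yaw -61.1 theta 126.7 p [-26.1   9.3] F1 [-4.9 -4.5] F2 [-5. -5.] endforce 6.98 radial -0.86
t 18.27 yaw -64.0 theta 124.2 p [-25.8  10.6] F1 [-5.3 -4.8] F2 [-5.3 -5. ] endforce 7.30 radial -1.11
w4
0.017 238 235 154 128 149 129 109 108 104 161 133 135 136 137 139 136 126 146 227 230 219 98 125 123 136 136 138 129 140 139 104 109 106 126 146 142 119 223 238 238 237 238 239 240 240 240 240 104 120 133 132 120 237 238 241 214 134 193 233 236
0.024 230 231 231 124 143 126 110 144 123 230 239 240 141 139 142 243 244 243 199 233 213 114 139 139 138 139 139 140 140 142 141 139 104 112 143 132 232 241 242 145 111 231 241 183 139 139 123 76 151 227 229 140 197 239 237 239 228 230 230 230
w5
0.017 193 180 196 173 132 75 73 86 85 84 82 92 95 86 101 165 206 195 71 32 33 37 32 35 33 31 30 32 30 32 32 79 103 107 103 200 203 205 195 141 89 146 180 188 201 201 201 197 96 110 105 93 102 96 88 88 105 105 109 196
0.024 195 200 193 179 85 72 107 109 137 203 144 105 106 87 92 100 157 115 71 26 27 24 25 53 90 118 31 31 33 33 28 31 30 31 32 34 29 33 34 52 35 37 171 183 183 186 182 179 168 194 135 102 108 105 78 197 195 196 202 199
w6
0.017 107 197 131 122 190 200 180 110 87 88 85 86 110 106 86 89 83 91 106 187 115 102 92 92 91 41 34 35 32 42 50 111 110 109 110 78 102 108 103 104 109 99 134 79 82 84 88 78 100 160 195 173 216 193 140 94 85 84 84 106
0.024 205 120 134 193 195 192 183 96 88 107 201 201 200 200 205 109 110 82 82 91 109 101 80 29 28 32 91 92 90 30 32 34 29 202 204 200 104 106 161 206 208 191 181 188 186 187 185 185 182 107 112 165 211 165 97 89 121 203 203 201
```

```bash

python3 -m jog '[[[-0.005,-0.002,0],0],[[-0.006,-0.002,-0.02],0],[[-0.006,-0.002,-0.045],0],[[-0.006,-0.002,-0.045],0]]' >/dev/null;  python3 go.py -0.0086 -0.0257 0.1 26
```

```text
t 18.65 hous [-0.0277  0.014 ] z 0.1025 yawrel -63.9 Fh [0.5 0.5] 0.1 tq [-0.02 -0.05 -0.04] gap -0.0 j7 -0.8
shift [-0.0003  0.0441  0.0025] turn -89.9
```

```bash

python3 -m jog '[[[0,0.006,0],-7],[[0,0.012,0],-14],[[0,0.018,0],-21],[[0,0.024,0],-28],[[0,0.03,0],-35],[[0,0.036,0],-42],[[0,0.041,0],-49],[[0,0.044,0],-56]]' >/dev/null
python3 -m jog '[[[0,0,0],-7],[[0,0,0],-14],[[0,0,0],-21],[[0,0,0],-28],[[0,0,0],-34],[[0,0,0],-34],[[0,0,0],-34]]' >/dev/null; python3 go.py -0.0086 -0.0257 0.054 26
```

```text
t 19.9 hous [-0.01   -0.0258] z 0.0993 yawrel 25.9 Fh [-0.  -0.7] -0.2 tq [ 0.    0.   -0.05] gap -0.0 j7 0.33
shift [-0.0006  0.0013  0.0453] turn -0.1
```

```bash

python3 -m jog '[[[-0.0005,0.0015,0.02],0],[[-0.0005,0.0015,0.035],0],[[-0.0005,0.0015,0.045],0],[[-0.0005,0.0015,0.045],0]]' >/dev/null;  python3 go.py;python3 nut.py
python3 -m jog '[[[0.001,0,0],0],[[0.002,0,0],0],[[0.002,0,0],0]]' >/dev/null;  python3 nut.py
python3 -m jog '[[[0.001,0,0],0],[[0.002,0,0],0],[[0.002,0,0],0]]' >/dev/null;  python3 nut.py
```

```text
t 20.23 hous [-0.0092 -0.0262] z 0.0525 yawrel 25.9 Fh [ 0.8 -0.4] -1.1 tq [-0.24 -0.05  0.01] gap -0.0 j7 0.35
t 20.23 yaw 25.9 theta 221.1 p [-10.2 -29.2] F1 [ 0.8 -0.4] F2 [ 0.5 -1.1] endforce 1.07 radial 0.09
t 20.48 yaw 25.9 theta 219.4 p [-10.  -28.2] F1 [ 2.  -4.6] F2 [ 2.3 -5.4] endforce 5.14 radial 1.57
t 20.73 yaw 25.9 theta 215.6 p [-11.2 -26.8] F1 [ 1.4 -6.5] F2 [ 2.1 -6.5] endforce 6.03 radial 2.28
```

```bash
r(){ python3 nut.py; }
python3 -m jog '[[[0.0012,-0.001,0],3],[[0.0012,-0.001,0],3]]' >/dev/null; r
python3 -m jog '[[[0.0012,-0.001,0],3],[[0.0012,-0.001,0],3]]' >/dev/null; r
python3 -m jog '[[[0.0012,-0.001,0],3],[[0.0012,-0.001,0],3]]' >/dev/null; r
python3 -m jog '[[[0.0012,-0.001,0],3],[[0.0012,-0.001,0],3]]' >/dev/null; r
```

```text
t 20.90 yaw 22.7 theta 212.6 p [-12.5 -26.2] F1 [ 2.1 -5.9] F2 [ 2.  -6.9] endforce 6.35 radial 1.84
t 21.07 yaw 19.7 theta 209.6 p [-13.7 -25.4] F1 [ 2.3 -5.7] F2 [ 2.4 -7.1] endforce 6.74 radial 1.20
t 21.23 yaw 16.7 theta 206.6 p [-14.8 -24.7] F1 [ 1.8 -5.5] F2 [ 2.8 -6.9] endforce 6.77 radial 0.65
t 21.40 yaw 13.7 theta 203.6 p [-16.1 -23.8] F1 [ 2.7 -6.4] F2 [ 3.1 -7.2] endforce 7.58 radial 0.04
```

```bash
r(){ python3 nut.py; python3 go.py|grep -o 'Fh.*gap'; }
python3 -m jog '[[[0.0012,-0.001,0],3],[[0.0012,-0.001,0],3]]' >/dev/null; r
python3 -m jog '[[[0.0012,-0.001,0],3],[[0.0012,-0.001,0],3]]' >/dev/null; r
python3 -m jog '[[[0.0012,-0.001,0],3],[[0.0012,-0.001,0],3]]' >/dev/null; r
python3 -m jog '[[[0.0012,-0.001,0],3],[[0.0012,-0.001,0],3]]' >/dev/null; r
```

```text
t 21.57 yaw 10.7 theta 200.6 p [-17.2 -23. ] F1 [ 3.6 -6. ] F2 [ 3.3 -7.8] endforce 7.96 radial -0.65
Fh [ 3.6 -6. ] -4.1 tq [-1.61 -0.25  0.04] gap
t 21.73 yaw 7.7 theta 197.7 p [-18.3 -22. ] F1 [ 3.  -7.1] F2 [ 3.4 -7.9] endforce 8.38 radial -0.82
Fh [ 3.  -7.1] -3.9 tq [-1.66 -0.27 -0.01] gap
t 21.90 yaw 4.7 theta 194.7 p [-19.4 -21.1] F1 [ 2.9 -7.5] F2 [ 3.6 -8. ] endforce 8.53 radial -1.24
Fh [ 2.9 -7.5] -4.9 tq [-1.67 -0.29  0.07] gap
t 22.07 yaw 1.7 theta 191.8 p [-20.4 -20. ] F1 [ 3.8 -7.8] F2 [ 3.7 -8.4] endforce 9.03 radial -1.97
Fh [ 3.8 -7.8] -3.8 tq [-1.76 -0.29  0.04] gap
```

```bash
r(){ python3 nut.py;  }
python3 -m jog '[[[0.0012,-0.001,0],3],[[0.0012,-0.001,0],3]]' >/dev/null; r
python3 -m jog '[[[0.0012,-0.001,0],3],[[0.0012,-0.001,0],3]]' >/dev/null; r
python3 -m jog '[[[0.0012,-0.001,0],3],[[0.0012,-0.001,0],3]]' >/dev/null; r
python3 -m jog '[[[0,0,0],0],[[0,0,0],0],[[0,0,0],0]]' >/dev/null; r
```

```text
t 22.23 yaw -1.3 theta 188.8 p [-21.4 -19. ] F1 [ 2.9 -8.4] F2 [ 3.8 -8.8] endforce 9.35 radial -2.14
t 22.40 yaw -4.3 theta 185.9 p [-22.3 -17.9] F1 [ 3.6 -8.1] F2 [ 3.9 -9.3] endforce 9.62 radial -2.91
t 22.57 yaw -7.3 theta 183.0 p [-23.2 -16.7] F1 [ 4.  -9.3] F2 [ 3.7 -9.6] endforce 10.08 radial -3.27
t 22.82 yaw -7.1 theta 183.0 p [-23.2 -16.7] F1 [ 3.8 -8.9] F2 [ 3.9 -9.5] endforce 9.86 radial -3.36
```

```bash
r(){ python3 nut.py;  }
python3 -m jog '[[[0.0012,-0.001,0],3],[[0.0024,-0.0019,0],6]]' >/dev/null; r
python3 -m jog '[[[0.0012,-0.001,0],3],[[0.0012,-0.001,0],3]]' >/dev/null; r
python3 -m jog '[[[0.0012,-0.001,0],3],[[0.0012,-0.001,0],3]]' >/dev/null; r
```

```text
t 22.98 yaw -13.3 theta 177.9 p [-24.7 -14.7] F1 [  3.4 -11.1] F2 [  4.  -11.8] endforce 11.93 radial -4.18
t 23.15 yaw -16.4 theta 174.6 p [-25.7 -13.1] F1 [  2.9 -10.1] F2 [  3.2 -11.4] endforce 11.08 radial -4.13
t 23.32 yaw -19.3 theta 171.8 p [-26.5 -11.9] F1 [  3.5 -10.9] F2 [  2.6 -11.8] endforce 11.52 radial -4.54
```

```bash
r(){ python3 nut.py;  }
python3 -m jog '[[[0.0012,-0.001,0],3],[[0.0012,-0.001,0],3]]' >/dev/null; r
python3 -m jog '[[[0.0012,-0.001,0],3],[[0.0012,-0.001,0],3]]' >/dev/null; r
python3 -m jog '[[[0,0,0],0],[[0,0,0],0]]' >/dev/null; r
```

```text
t 23.48 yaw -22.3 theta 169.1 p [-27.2 -10.5] F1 [  2.7 -10.3] F2 [  2.4 -12.5] endforce 11.59 radial -4.71
t 23.65 yaw -25.4 theta 166.3 p [-27.9  -9.1] F1 [  1.2 -11.4] F2 [  1.8 -13. ] endforce 12.26 radial -4.50
t 23.82 yaw -25.2 theta 166.4 p [-27.8  -9.2] F1 [  0.7 -10.6] F2 [  1.8 -12.5] endforce 11.70 radial -4.18
```

```bash
r(){ python3 nut.py;  }
python3 -m jog '[[[0.0012,-0.001,0],3],[[0.0012,-0.001,0],3]]' >/dev/null; r
python3 -m jog '[[[0.0012,-0.001,0],3],[[0.0012,-0.001,0],3]]' >/dev/null; r
python3 -m jog '[[[0.0012,-0.001,0],3],[[0.0012,-0.001,0],3]]' >/dev/null; r
python3 -m jog '[[[0,0,0],0]]' >/dev/null; r
python3 -m jog '[[[0,0,0],0]]' >/dev/null; r
```

```text
t 23.98 yaw -28.4 theta 163.6 p [-28.5  -7.7] F1 [  1.9 -12.2] F2 [  1.2 -12.9] endforce 12.31 radial -4.93
t 24.15 yaw -31.4 theta 160.9 p [-29.1  -6.3] F1 [  0.8 -11.8] F2 [  0.7 -13.2] endforce 12.41 radial -4.83
t 24.32 yaw -34.4 theta 158.3 p [-29.6  -4.8] F1 [  0.2 -11.6] F2 [ -0.4 -13.5] endforce 12.57 radial -4.56
t 24.40 yaw -34.2 theta 158.3 p [-29.6  -4.8] F1 [  0.5 -13. ] F2 [ -0.3 -13.4] endforce 12.92 radial -4.85
t 24.48 yaw -34.2 theta 158.3 p [-29.5  -4.8] F1 [  0.2 -12.2] F2 [ -0.4 -13.3] endforce 12.63 radial -4.59
```

```bash

python3 -m jog '[[[-0.006,-0.002,0],0],[[-0.007,-0.002,-0.02],0],[[-0.007,-0.002,-0.05],0],[[-0.007,-0.002,-0.05],0]]' >/dev/null;  python3 go.py -0.09 0.0015 0.1 0
python3 - <<'E'
from bench import ctrl
import numpy as np
f=ctrl.grab_frame("wrist");np.savez("w7.npz",**f)
E
```

```text
t 24.82 hous [-0.0323 -0.0027] z 0.1086 yawrel -34.0 Fh [1.2 0.5] 0.1 tq [ 0.   -0.08 -0.03] gap -0.0 j7 -0.39
shift [-0.0289 -0.0502  0.0083] turn -34.0
```

```bash

python3 -m jog '[[[-0.006,-0.011,0],-7],[[-0.013,-0.022,0],-14],[[-0.019,-0.033,0],-21],[[-0.026,-0.045,0],-28],[[-0.032,-0.055,0.008],-34],[[-0.032,-0.055,0.008],-34]]' >/dev/null;  python3 go.py -0.094 0.0015 0.039 0
```

```text
t 25.37 hous [-0.1005  0.0012] z 0.0957 yawrel 0.3 Fh [-0.6 -0.1] 0.0 tq [-0.    0.06  0.04] gap -0.0 j7 0.0
shift [0.0002 0.0067 0.0567] turn 0.3
```

```bash
s(){ python3 go.py | cut -c1-100; }
python3 -m jog '[[[0,0.002,0.025],0],[[0,0.004,0.05],0],[[0,0.006,0.057],0],[[0,0.006,0.057],0]]' >/dev/null; s
python3 -m jog '[[[0,0.003,0],0],[[0,0.006,0],0],[[0,0.009,0],0],[[0,0.01,0],0]]' >/dev/null; s
python3 -m jog '[[[0,0.001,0],0],[[0,0.002,0],0],[[0,0.003,0],0]]' >/dev/null; s
python3 -m jog '[[[0,0.001,0],0],[[0,0.001,0],0]]' >/dev/null; s
```

```text
t 25.7 hous [-0.0914  0.0005] z 0.0378 yawrel -0.2 Fh [0.3 0.7] 0.6 tq [ 0.01 -0.05 -0.03] gap 0.0 j
t 26.03 hous [-0.081  0.001] z 0.0401 yawrel 0.0 Fh [-1.8 -0.4] 0.9 tq [0.1  0.34 0.03] gap -0.0 j7 
t 26.28 hous [-0.0809  0.0009] z 0.0394 yawrel 0.1 Fh [-9.2  0.5] 6.5 tq [0.6  1.82 0.01] gap -0.0 j
t 26.45 hous [-0.0809  0.0009] z 0.0393 yawrel 0.1 Fh [-10.2   0.9] 7.3 tq [0.63 1.85 0.01] gap -0.0
```

```bash

python3 -m jog '[[[0,-0.01,0],0],[[0,-0.012,-0.02],0],[[0,-0.012,-0.055],0],[[0,-0.012,-0.09],0],[[0,-0.012,-0.12],0],[[0,-0.012,-0.12],0],[[0,-0.012,-0.12],0]]' >/dev/null;  python3 go.py
python3 -c "
from bench import ctrl
print(ctrl.job_done())"
```

```text
t 27.03 hous [-0.0885  0.0015] z 0.161 yawrel 0.0 Fh [-0.2  0.7] -0.3 tq [ 0.03 -0.06  0.03] gap 0.0 j7 -0.05
the job is handed in; nothing more can be done
None
```

The job is handed in: the plate is home against the stop bar (re-checked by touch after tightening) and the nut was tightened to about 12.5 N at the wing end by my force estimate (no verdict returned), but it took about 230° of turning in all, with the force climbing more slowly than the brief describes.

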